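Divider, tare, second layer: packing caramel slices on the kitchen scale

ROBOT

A 6-joint arm with a two-finger parallel gripper is mounted at the origin on a cart in front of the work surface, level with it; the furniture and walls round the work are solid. World frame = base frame: x ahead of the robot, y to its left, z up, the work surface at z = 0. Lengths are in m, angles in rad, forces in N, time in s.
With the tool pointing down it reaches from about 0.4 to 0.825 m from the base axis. Payload 7 kg.
Tool frame: the origin (TCP) lies midway between the tips of the shut fingers; the grasp point (between the pads) lies 19 mm behind it; z points along the fingers, y is the line along which they close (so a half turn about z gives the same grasp; the last joint's range is limited). The gripper opens to 85 mm and grips with 20 to 120 N. Pads are 22 mm wide; open, the fingers measure 114 mm over their backs; the gripper's body (76 mm by 85 mm) begins 54 mm behind the grasp point. The pads swing forward as they close: fully open they stand 13 mm farther back than shut.
Start: joints at [-1.015, 0.359, 0.012, 0, -1.224, -0.288], TCP at [0.179, -0.651, 0.231] pointing down, gripper open.
Joint ranges: [-3.07, 3.07], [-1.43, 2.12], [-1.02, 1.25], [-3.03, 1.67], [-3.05, -0], [-3.03, 3.03]. Speed limits (rad/s): [2.39, 2.39, 3.01, 3.14, 3.14, 3.14].

INTERFACE

Orientations are given as [roll, pitch, yaw] about the fixed x, y, z axes, in that order (R = Rz(yaw) Ry(pitch) Rx(roll)).
In Python, from cell import robot gives the robot as it stands. Calls block until the motion is done:
- robot.move_pose(position, orientation): joint-space move of the TCP to a pose.
- robot.line_to(position, max_speed=0.15, orientation=None, force_limit=None): straight line of the TCP; orientation=None keeps the orientation; max_speed is the mean speed in m/s. With force_limit (N) it stops when the force on the tool has changed by that much, and returns True; else False.
- robot.movej(angles): joint-space move.
- robot.gripper_open() and robot.clamp(newtons=None): open the fingers fully, or close them until they stop; newtons is the grip in N (None keeps the last).
- robot.hold(seconds).
- robot.solve_ik(position, orientation): joint angles nearest the present ones, or None.
- robot.get_image(name): name is "scene" or "top" or "wrist"; returns the picture (384x512x3 uint8, blue, green, red); there is no depth.
- robot.camera_info(name): a dict with "fovy" (degrees; the focal length in pixels is half the picture's height over the tangent of half this angle, whatever the lens; pixels are square), "cx", "cy" (the principal point, pixels), "k1" (the pictures are not rectified: a ray, as slopes to the right and down, at radius r is drawn at 1 + k1 r^2 times it, then the intrinsics apply), "xyz" and "attitude" of the camera in the world. Camera axes: x right, y down, z forward; pixel columns grow to the right and rows downward; lengths in m; the calibration is good to about 2 mm. A picture is of the moment at which its call begins: read the wrist's pose just before it. camera_info takes no time and is no camera call; for the wrist camera it gives the pose at the moment of the call.
A pose or a line that the arm cannot do raises robot.MotionError and nothing moves.
- robot.hand_in(): hands the job in; it is judged then, once.
Trained networks look in the newest picture that a camera, given by its name, has taken for a name from the list of things; names that differ only in an ending like _2 or _b are one class to them, and where a whole thing is asked for, a point or a joint stands for the part that bears it (a point fixed in the world has none). Each returns a list of dicts, best first, with "confidence" (0 to 1); they miss things now and then, are a little off and sometimes report something else, mostly with a low value. They report only what shows in the picture. A call takes as long as a camera call.
- robot.recognise(camera, label): "position" ([x, y, z] in m, in the coordinates of the camera as it stood for that picture, good to about 4 mm: the middle of the surface that is visible of it).
Readings, each from a call of its own:
- robot.current_t(): time.
- robot.current_qpos(): joint angles.
- robot.current_joint_vel(): joint speeds.
- robot.current_tau(): joint torques, N m.
- robot.current_eef_pos(): TCP position.
- robot.current_orientation(): TCP orientation.
- robot.current_contact_force(): force on the tool from outside, world axes, zero at the start.
- robot.current_wrist_torque(): the same for the moment, N m.
- robot.current_opening(): finger opening in m.
- robot.current_finger_force(): force on a finger pad.
Only numpy, scipy, OpenCV 4.12 (cv2) and the standard library are available. Lean on these libraries where they do the work, as an engineer would, in place of code of your own. Each camera call takes 0.05 s, during which the arm holds its last target. There are 200 camera calls.

TASK

The baking tin on the kitchen scale holds a first layer of caramel slices: lay the white divider board flat inside the tin on top of them and let go of it, then press the scale's tare key firmly but not hard (about 5 N) with the fingertips, so that the scale will show the second layer alone. Only then set the two slices from the chopping board on the divider, chocolate up and lying flat, side by side along the tin's length with one in each half, centred across the tin and square with its sides. Lower things into place rather than dropping them, leave the tin where it stands on the scale, and do not disturb anything else on the worktop.

Things in the scene. Friction and masses are not known exactly. Their poses are not given: they have to be found in the camera images.
- scale: white kitchen scale, fixed, 225 mm (its x) x 215 mm (its y); origin: centre of its footprint on the worktop, z up. On its -x side, towards the robot, a control strip (black glass, blank display, square key), surface 22 mm above the worktop; behind it a steel deck 150 x 205 mm, top 26 mm above the worktop.
- deck_centre (a point): centre of the top of the scale's steel deck (scale frame: x +32 mm, y 0, z 26 mm); axes as the scale's.
- tare_key: tare key: flat pale grey square membrane key 34 x 34 mm with a blue ring, right of the display. Origin: centre of its underside; its top is 6 mm above the origin, 25 mm above the worktop, 3 mm proud of the strip. It gives 0.22 mm per N up to 2 mm (9 N), then is rigid. More than 2.5 N for 0.1 s registers; 40 N breaks it.
- tin: dark grey baking tin, loose on the scale's deck, 0.4 kg. Origin: centre of its underside; long side along its y, z up. Inside floor 3 mm above the origin; flared sides, inner size 117 x 163 mm at the floor, 124 x 170 mm at 23 mm height, 132 x 178 mm at the rim (45 mm above the origin); walls 2 mm; wire ears of 12 mm at both y ends.
- slice_a: caramel slice: flat block 62 mm (its x) x 76 mm (its y) x 20 mm high, pale biscuit, caramel, dark chocolate top with drizzle, 0.08 to 0.15 kg. Origin: centre of underside, z up. Grasp across its x. Lies in the tin's +y half as first layer, underside 3 mm and top 23 mm above the tin's origin.
- slice_b: caramel slice: flat block 62 mm (its x) x 76 mm (its y) x 20 mm high, pale biscuit, caramel, dark chocolate top with drizzle, 0.08 to 0.15 kg. Origin: centre of underside, z up. Grasp across its x. Lies in the tin's -y half as first layer.
- slice_c: caramel slice: flat block 62 mm (its x) x 76 mm (its y) x 20 mm high, pale biscuit, caramel, dark chocolate top with drizzle, 0.08 to 0.15 kg. Origin: centre of underside, z up. Grasp across its x. Starts on the chopping board at any turn; on the divider in the tin its underside is 29 mm above the tin's origin (55 mm above the worktop).
- slice_d: caramel slice: flat block 62 mm (its x) x 76 mm (its y) x 20 mm high, pale biscuit, caramel, dark chocolate top with drizzle, 0.08 to 0.15 kg. Origin: centre of underside, z up. Grasp across its x. The other slice on the chopping board.
- board: wooden chopping board, fixed, 220 mm (its x) x 320 mm (its y), 21 mm thick, on one side of the scale or the other; origin: centre of its underside. The two slices lie near its two ends (its y), the teaspoon across its middle.
- divider: white rigid board 118 mm (its x) x 164 mm (its y) x 6 mm, 0.07 to 0.12 kg, flat on the worktop beside the scale. Origin: centre of underside, z up. Thumb notches 27 mm deep, 44 mm wide, in the middle of its long sides leave a 64 mm waist across its x: grasp there. In the tin (long side along the tin's y) its underside is 23 mm above the tin's origin, 49 mm above the worktop; play 3 mm each side.
- teaspoon: steel teaspoon 132 x 28 x 11 mm lying on the chopping board between the two slices, its length along the board's x; bystander.
- salt_shaker: salt shaker 44 mm across, 90 mm high, standing beyond one end of the divider; bystander.
- spoon_rest: white china spoon rest 65 x 134 mm, 15 mm high, lying along one long side of the divider, about 10 mm from it; bystander.
- tuna_tin: flat food tin 87 mm across, 40 mm high, standing beyond the other end of the divider; bystander.
- tumbler: drinking glass 80 mm across, 91 mm high, behind the scale to its left; bystander.
- odd_mug: cream mug with pale stripes, 84 mm across (117 mm with its handle), 95 mm high, behind the scale to its right; bystander. Other jars, mugs and tins up to 170 mm high stand along the back beyond x = 0.66 m; low fruit and a roll of tape lie in front of the scale; a wall shelf hangs under 0.6 m above the worktop at the left rear (x > 0.62, y > 0).

How it is judged:
By the outcome, as a careful person would: the job done as asked, in the order asked, and still so for the second after the job is handed in, with the robot touching nothing.
It also fails if it takes over 72 s, if anything falls off the work surface, if the arm or the gripper's body presses on something with over 40 N, if the wrist force passes 120 N, or if a joint passes its speed limit or range.

## Working session

There is one attempt and no reset: what is moved stays moved. The work goes in short steps, each a Python script; the robot and the scene stay as the last script left them, time stands still between calls to the robot, and variables do not carry over. Pictures are saved under pics/ and viewed, at most 10 in all, crops included, and the job is handed in when it is done.

```bash
mkdir -p pics; ls; python3 - <<'E'
from cell import robot
import cv2
for n in("top","scene"):
    cv2.imwrite(f"pics/{n}0.png",robot.get_image(n)); i=robot.camera_info(n); print(n,i)
    for l in("slice_c","divider","tin","tare_key","scale","board","salt_shaker","spoon_rest","tuna_tin"):
        print(l,[(([round(float(v),3) for v in d["position"]]),round(d["confidence"],2)) for d in robot.recognise(n,l)])
print(robot.current_t(),robot.current_orientation())
E
```

```text
cell.py
pics
top {'fovy': 48.515052025763154, 'cx': 254.66978203739143, 'cy': 188.84980035414435, 'k1': -0.08787489632354194, 'xyz': array([ 3.51902104e-01, -1.22113165e-03,  1.43055461e+00]), 'attitude': array([-3.02707238e+00, -2.32765915e-03, -1.58138619e+00])}
slice_c [([-0.315, 0.157, 1.376], 0.82), ([-0.339, -0.027, 1.398], 0.77), ([0.021, -0.032, 1.393], 0.65), ([-0.056, -0.051, 1.394], 0.63), ([0.206, 0.035, 1.428], 0.19)]
divider [([0.301, 0.067, 1.426], 0.69)]
tin [([-0.017, -0.069, 1.415], 0.63)]
tare_key [([-0.021, 0.044, 1.415], 0.6), ([0.205, 0.032, 1.431], 0.58), ([0.024, 0.069, 1.409], 0.57)]
scale [([-0.024, 0.045, 1.411], 0.87)]
board [([-0.297, 0.078, 1.414], 0.73)]
salt_shaker [([-0.357, 0.066, 1.401], 0.74), ([0.219, 0.152, 1.337], 0.72)]
spoon_rest [([0.204, 0.032, 1.427], 0.83), ([0.372, -0.064, 1.414], 0.69), ([0.298, 0.065, 1.429], 0.22)]
tuna_tin [([0.37, -0.065, 1.418], 0.74), ([-0.058, -0.052, 1.396], 0.46)]
scene {'fovy': 43.51320167840336, 'cx': 258.89677804673744, 'cy': 189.09920099440652, 'k1': -0.10145230201636522, 'xyz': array([-0.23216886,  0.76894358,  1.06993002]), 'attitude': array([-2.3293819 , -0.01768771, -2.34073895])}
slice_c [([-0.24, 0.155, 1.326], 0.68), ([-0.054, 0.004, 1.48], 0.67), ([0.01, -0.02, 1.508], 0.64), ([-0.105, 0.241, 1.236], 0.6)]
divider [([0.265, -0.082, 1.638], 0.92)]
tin [([-0.043, -0.037, 1.517], 0.96), ([0.01, -0.02, 1.508], 0.19)]
tare_key []
scale [([0.004, 0.075, 1.446], 0.69)]
board [([-0.151, 0.213, 1.292], 0.8), ([0.235, -0.184, 1.71], 0.34)]
salt_shaker [([0.279, -0.012, 1.497], 0.5)]
spoon_rest [([0.186, -0.044, 1.598], 0.92), ([-0.04, -0.034, 1.518], 0.72), ([-0.195, 0.218, 1.28], 0.53), ([0.005, 0.079, 1.444], 0.26)]
tuna_tin [([0.238, -0.188, 1.707], 0.61)]
1.0 [-3.14156369e+00 -8.88485396e-06 -2.87373089e+00]
```

```bash
python3 - <<'E'
import cv2
im=cv2.imread("pics/top0.png"); cv2.imwrite("pics/top0b.png",cv2.resize(im,(800,600),interpolation=cv2.INTER_CUBIC))
E
```

```text
(no output)
```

View pics/top0b.png

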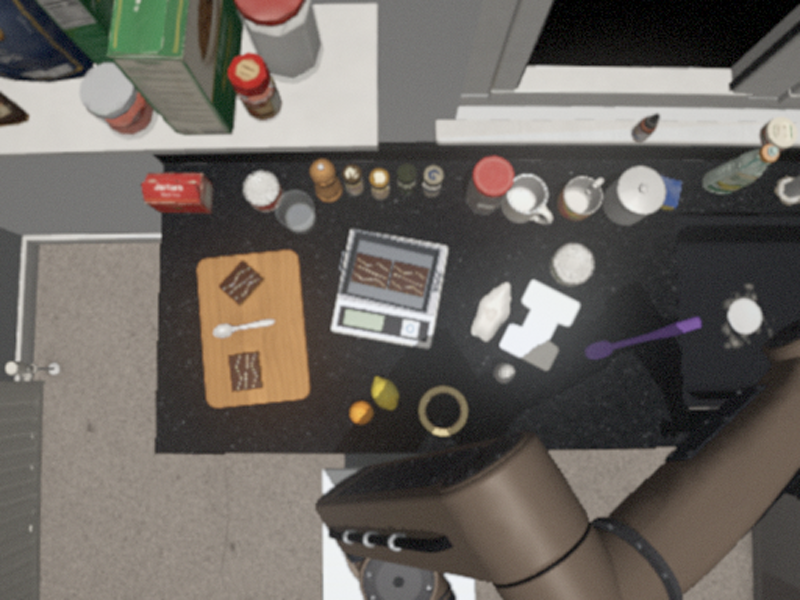

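View pics/scene0.png

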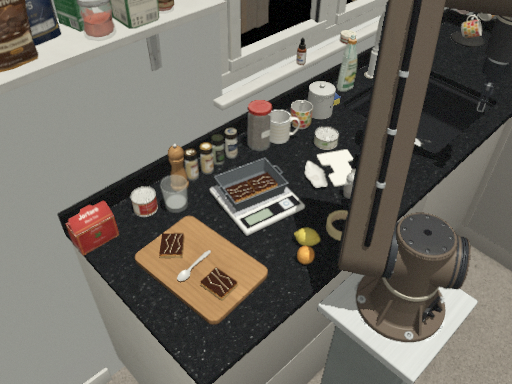

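The top view (800x600) shows the divider at about (540,323), with salt shaker (504,372), tuna tin (572,263) and spoon rest (492,312) round it. The scale is at (390,288), its key at (409,327), and the slices at (241,282) turned and (246,372). The scene view agrees. Next come the wrist views.

```bash
cat > h.py <<'E'
from cell import robot
import cv2, numpy as np
from scipy.spatial.transform import Rotation as Ro
def cam(n):
    i=robot.camera_info(n); f=192/np.tan(np.radians(i["fovy"]/2))
    return dict(f=f,c=np.array([i["cx"],i["cy"]]),k=i["k1"],p=np.array(i["xyz"]),R=Ro.from_euler("xyz",i["attitude"]).as_matrix())
def unproj(c,px,z):
    px=np.atleast_2d(np.asarray(px,float)); K=np.array([[c["f"],0,c["c"][0]],[0,c["f"],c["c"][1]],[0,0,1]])
    s=cv2.undistortPoints(px.reshape(-1,1,2),K,np.array([c["k"],0,0,0.])).reshape(-1,2)
    d=np.c_[s,np.ones(len(s))]@c["R"].T
    return (c["p"]+d*((z-c["p"][2])/d[:,2])[:,None])[:,:2]
def proj(c,P):
    P=np.atleast_2d(P); q=(P-c["p"])@c["R"]; s=q[:,:2]/q[:,2:]
    return s*(1+c["k"]*(s**2).sum(1,keepdims=True))*c["f"]+c["c"]
def rec(n,l):
    c=cam(n); return [(np.round(c["p"]+c["R"]@np.array(d["position"]),4),round(d["confidence"],2)) for d in robot.recognise(n,l)]
E
python3 - <<'E'
from h import *
c=cam("top"); px=lambda u,v:np.array([u,v])*.64
for n,u,v,z in [("div",540,323,.006),("salt",504,372,.09),("tuna",572,263,.04),("rest",492,312,.015),("scale",390,288,.026),("key",409,327,.025),("s1",241,282,.041),("s2",246,372,.041),("spoon",243,328,.03),("tinc",392,273,.049)]:
    print(n,unproj(c,px(u,v),z).round(3))
w=cam("wrist"); T=Ro.from_euler("xyz",robot.current_orientation()).as_matrix()
print("cam in tool",T.T@(w["p"]-robot.current_eef_pos()),(T.T@w["R"]).round(3))
E
```

```text
div [[ 0.452 -0.312]]
salt [[ 0.348 -0.217]]
tuna [[ 0.577 -0.377]]
rest [[ 0.476 -0.207]]
scale [[0.529 0.01 ]]
key [[ 0.445 -0.029]]
s1 [[0.543 0.325]]
s2 [[0.354 0.312]]
spoon [[0.446 0.322]]
tinc [[0.558 0.006]]
cam in tool [ 7.18749608e-02  1.00700212e-04 -1.43289661e-01] [[ 0.    -0.959 -0.285]
 [ 1.    -0.     0.001]
 [-0.001 -0.285  0.959]]
```

```bash
cat > view.py <<'E'
from h import *
import pickle
t0=robot.current_t(); D={}
for n,x,y,z,yaw in [("board",.45,.30,.33,-2.87),("scale",.53,.0,.3,-2.87),("div",.455,-.312,.3,-2.87)]:
    robot.move_pose([x,y,z],[np.pi,0,yaw]); robot.hold(.15); c=cam("wrist"); im=robot.get_image("wrist"); D[n]=(c,im); cv2.imwrite(f"pics/w_{n}.png",im)
    for l in {"board":["slice_c"],"scale":["tin","tare_key","scale","slice_a"],"div":["divider"]}[n]: print(l,rec("wrist",l))
    print(robot.current_t()-t0,robot.current_qpos().round(2) )
pickle.dump(D,open("views.pkl","wb"))
cv2.imwrite("pics/w_all.png",cv2.resize(np.vstack([np.hstack([D["board"][1],D["scale"][1]]),np.hstack([D["div"][1],D["div"][1]*0])]),(800,600),interpolation=cv2.INTER_AREA))
E
python3 view.py
```

```text
slice_c [(array([0.3565, 0.3171, 0.042 ]), 0.96), (array([0.5413, 0.3318, 0.0431]), 0.9), (array([ 0.5451, -0.0189,  0.0521]), 0.8), (array([0.5617, 0.0542, 0.0503]), 0.76), (array([0.681 , 0.2293, 0.0565]), 0.39)]
3.7167000000000003 [ 0.95  0.09 -0.12 -0.   -1.36 -2.25]
tin [(array([0.578 , 0.0134, 0.045 ]), 0.92)]
tare_key [(array([ 0.4449, -0.0266,  0.0272]), 0.87)]
scale [(array([0.4625, 0.0174, 0.0259]), 0.9)]
slice_a [(array([ 0.5437, -0.028 ,  0.0512]), 0.96), (array([0.5406, 0.3247, 0.045 ]), 0.75), (array([0.5619, 0.0475, 0.0502]), 0.68), (array([0.3645, 0.2985, 0.0433]), 0.67), (array([0.4502, 0.258 , 0.0254]), 0.2)]
5.3083 [ 0.37  0.08 -0.19 -0.   -1.3  -1.67]
divider [(array([ 0.4475, -0.3108,  0.0071]), 0.95)]
6.775 [-0.24  0.12 -0.15 -0.   -1.3  -1.05]
```

View pics/w_all.png

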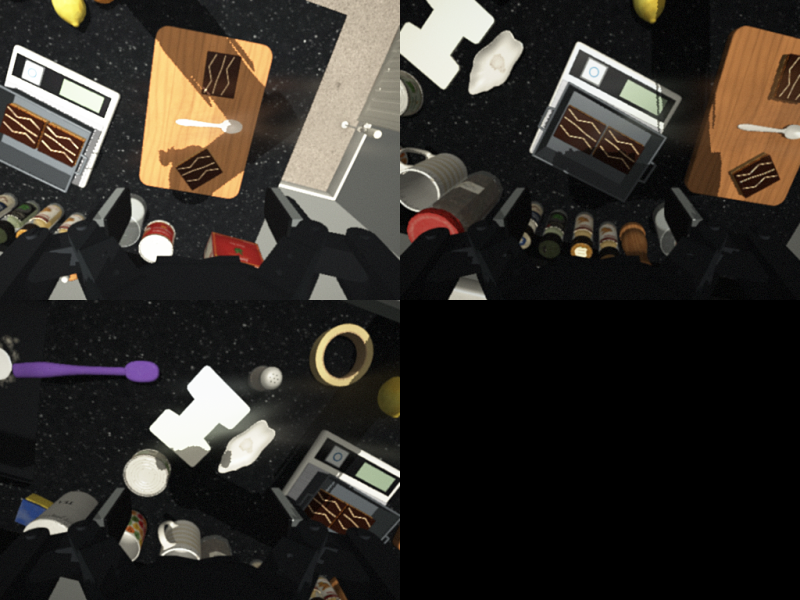

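```bash
cat > fit.py <<'E'
from h import *
import pickle
from scipy.optimize import minimize
from scipy.ndimage import map_coordinates
def dens(poly,step=.002):
    P=np.array(poly,float); out=[];nn=[]
    for a,b in zip(P,np.roll(P,-1,0)):
        n=max(2,int(np.linalg.norm(b-a)/step)); t=(np.arange(n)+.5)/n; out.append(a+t[:,None]*(b-a)); d=(b-a)/np.linalg.norm(b-a); nn.append(np.tile([d[1],-d[0]],(n,1)))
    return np.vstack(out),np.vstack(nn)
def rect(a,b): return [(-a/2,-b/2),(a/2,-b/2),(a/2,b/2),(-a/2,b/2)]   # ccw -> outward normals
DIV=[(-.059,-.082),(.059,-.082),(.059,-.022),(.032,-.022),(.032,.022),(.059,.022),(.059,.082),(-.059,.082),(-.059,.022),(-.032,.022),(-.032,-.022),(-.059,-.022)]
def world(P,p): c,s=np.cos(p[2]),np.sin(p[2]); return P@np.array([[c,s],[-s,c]])+p[:2]
def score(p,views,shapes,sign,d=.0015):
    t=0
    for c,g in views:
        for P,n,z in shapes:
            v=[]
            for e in (d,-d):
                W=world(P+e*n,p); q=proj(c,np.c_[W,np.full(len(W),z)])
                v.append(map_coordinates(g,[q[:,1],q[:,0]],order=1,mode="nearest"))
            D=v[1]-v[0]  # inside - outside
            D=np.clip(D*sign if sign else abs(D),-20,60); t+=D.mean()
    return t/len(views)/len(shapes)
def fit(views,polys,p0,sign,r=.012,yaws=None):
    shapes=[(*dens(q),z) for q,z in polys]; views=[(c,cv2.GaussianBlur(g,(0,0),.7).astype(float)) for c,g in views]
    yaws=np.arange(-1.57,1.57,.06) if yaws is None else yaws
    G=[(score((p0[0]+a,p0[1]+b,y),views,shapes,sign,.003),p0[0]+a,p0[1]+b,y) for y in yaws for a in np.arange(-r,r+.001,.004) for b in np.arange(-r,r+.001,.004)]
    best=None
    for s in sorted(G,reverse=True)[:4]:
        for d in (.003,.0015): 
            x=np.array(s[1:]) if d==.003 else o.x
            o=minimize(lambda p:-score(p,views,shapes,sign,d),x,method="Nelder-Mead",options=dict(initial_simplex=x+np.array([[0,0,0],[.003,0,0],[0,.003,0],[0,0,.04]])))
        if best is None or o.fun<best.fun: best=o
    return best.x,-best.fun
def draw(im,c,poly,z,p,col=(0,255,0),k=2):
    W=world(np.array(poly),p); q=proj(c,np.c_[W,np.full(len(W),z)])*k
    cv2.polylines(im,[np.round(q).astype(int)],True,col,1)
E
cat > run1.py <<'E'
from fit import *
D=pickle.load(open("views.pkl","rb")); V={k:(c,cv2.cvtColor(i,cv2.COLOR_BGR2GRAY)) for k,(c,i) in D.items()}
R={}
R["div"]=fit([V["div"]],[(DIV,.006)],(.4475,-.311),1)
S=rect(.062,.076)
for n in("board","scale"):
  red=(D[n][0],D[n][1][:,:,2])
  for s,p in (("near",(.3565,.315)),("far",(.541,.328))): R[s+"_"+n]=fit([red],[(S,.041)],p,-1)
SC=rect(.225,.215)
RIM=[(rect(.136,.182),.071),(rect(.132,.178),.071)]
for n in("board","scale","div"):
  R["tin_"+n]=fit([V[n]],RIM[:1],(.561,.008),0,yaws=np.arange(-.5,.5,.05))
  R["key_"+n]=fit([V[n]],[(rect(.034,.034),.025)],(.445,-.027),1,.006,yaws=np.arange(-.5,.5,.05))
  y=R["key_"+n][0][2]
for n in("scale","div"):
  R["sa_"+n]=fit([(D[n][0],D[n][1][:,:,2])],[(S,.049)],(.5617,.0475),0,.01,yaws=np.arange(-.5,.5,.05))
  R["sb_"+n]=fit([(D[n][0],D[n][1][:,:,2])],[(S,.049)],(.5437,-.028),0,.01,yaws=np.arange(-.5,.5,.05))
for k,v in R.items(): print(k,v[0].round(4),round(v[1],1))
pickle.dump({k:v[0] for k,v in R.items()},open("R.pkl","wb"))
def crop(n,c0,items):
    im=cv2.resize(D[n][1],None,fx=2,fy=2,interpolation=cv2.INTER_CUBIC); c=D[n][0]
    for poly,z,p in items: draw(im,c,poly,z,p)
    u,v=(proj(c,[*c0])[0]*2).astype(int); u=max(u,200);v=max(v,150); u=min(u,824);v=min(v,618); return im[v-150:v+150,u-200:u+200]
a=crop("div",(.45,-.31,0),[(DIV,.006,R["div"][0])])
b=crop("scale",(.52,.0,.03),[(RIM[0][0],.071,R["tin_scale"][0]),(rect(.034,.034),.025,R["key_scale"][0]),(S,.049,R["sa_scale"][0]),(S,.049,R["sb_scale"][0])])
e=crop("board",(.4,.31,.03),[(S,.041,R["near_board"][0]),(S,.041,R["far_board"][0])])
d=crop("board",(.52,.0,.03),[(RIM[0][0],.071,R["tin_board"][0]),(rect(.034,.034),.025,R["key_board"][0])])
cv2.imwrite("pics/fit1.png",np.vstack([np.hstack([a,b]),np.hstack([e,d])]))
E
time python3 run1.py
```

```text
div [ 0.4511 -0.3085  1.081 ] 56.9
near_board [ 0.3578  0.3178 -1.4365] 58.3
far_board [0.5449 0.3295 0.8526] 56.4
near_scale [ 0.363   0.3042 -1.4543] 33.9
far_scale [0.5453 0.3287 0.8417] 45.9
tin_board [ 0.5601  0.0129 -0.2344] 40.7
key_board [ 0.4454 -0.0286 -0.1856] 60.0
tin_scale [ 0.5634  0.0131 -0.2349] 36.4
key_scale [ 0.4461 -0.0289 -0.1903] 60.0
tin_div [ 0.5585  0.0124 -0.2318] 21.0
key_div [ 0.4455 -0.0289 -0.194 ] 52.4
sa_scale [ 0.5673  0.0509 -0.2282] 18.3
sb_scale [ 0.5483 -0.0291 -0.2373] 29.8
sa_div [ 0.5633  0.0327 -0.2291] 18.4
sb_div [ 0.5505 -0.0237 -0.2259] 20.6
real	0m8.593s
user	0m9.003s
sys	0m0.228s
```

View pics/fit1.png

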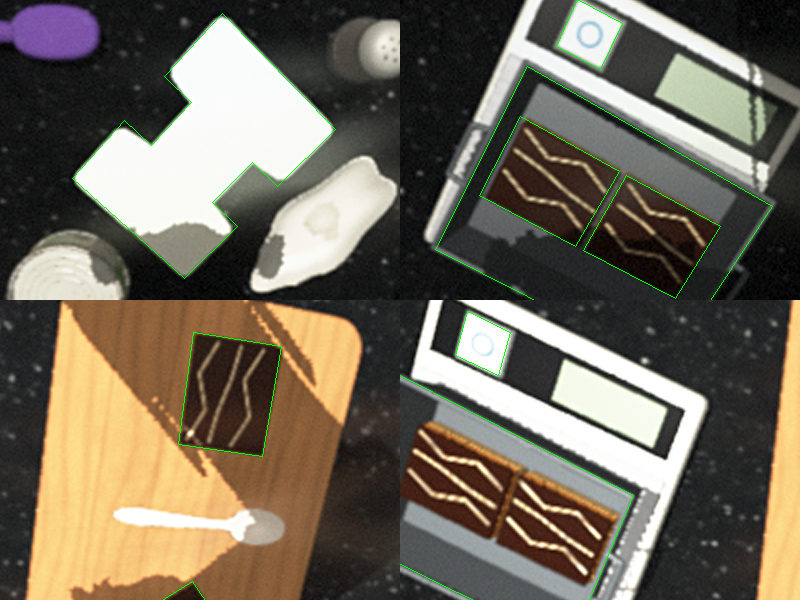

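The fits sit on the visible edges: the divider, key, both board slices and the tin rim. The tin only has about 3 mm of play, so I'll take two closer views of it, half a turn apart.

```bash
cat > view2.py <<'E'
from fit import *
t0=robot.current_t(); D={}
for n,yaw in (("t1",-1.804),("t2",1.338)):
    robot.move_pose([.55,.01,.22],[np.pi,0,yaw]); robot.hold(.15); c=cam("wrist"); im=robot.get_image("wrist"); D[n]=(c,im)
print(robot.current_t()-t0,robot.current_t(),robot.current_qpos().round(2))
pickle.dump(D,open("views2.pkl","wb"))
E
python3 view2.py
cat > run2.py <<'E'
from fit import *
D=pickle.load(open("views2.pkl","rb")); S=rect(.062,.076)
ims=[]
for n in D:
    c,i=D[n]; g=cv2.cvtColor(i,cv2.COLOR_BGR2GRAY); ya=np.arange(-.4,.0,.04)
    r=dict(rim=fit([(c,g)],[(rect(.136,.182),.071)],(.561,.011),0,yaws=ya),both=fit([(c,g)],[(rect(.136,.182),.071),(rect(.132,.178),.071),(rect(.117,.163),.029)],(.561,.011),0,yaws=ya),
      key=fit([(c,g)],[(rect(.034,.034),.025)],(.4455,-.0288),1,.006,yaws=ya),
      sa=fit([(c,i[:,:,2])],[(S,.049)],(.568,.051),0,.008,yaws=ya),sb=fit([(c,i[:,:,2])],[(S,.049)],(.5485,-.029),0,.008,yaws=ya))
    for k,v in r.items(): print(n,k,v[0].round(4),round(v[1],1))
    im=cv2.resize(i,None,fx=2,fy=2,interpolation=cv2.INTER_CUBIC)
    for k,q,z in(("both",rect(.136,.182),.071),("both",rect(.117,.163),.029),("key",rect(.034,.034),.025),("sa",S,.049),("sb",S,.049)): draw(im,c,q,z,r[k][0])
    u,v=(proj(c,[.54,0,.05])[0]*2).astype(int); v=min(max(v,300),468);u=min(max(u,200),824); ims.append(im[v-300:v+300,u-200:u+200])
cv2.imwrite("pics/fit2.png",np.hstack(ims))
E
python3 run2.py
```

```text
4.35 12.125 [ 0.37  0.16 -0.28 -0.   -1.13  2.53]
t1 rim [ 0.5633  0.0137 -0.2391] 51.0
t1 both [ 0.5606  0.0115 -0.2333] 44.7
t1 key [ 0.4456 -0.0292 -0.2063] 51.6
t1 sa [ 0.5669  0.0504 -0.2265] 38.3
t1 sb [ 0.5493 -0.0264 -0.2349] 53.2
t2 rim [ 0.563   0.0129 -0.241 ] 51.6
t2 both [ 0.561   0.0118 -0.2298] 44.9
t2 key [ 0.4458 -0.0284 -0.1715] 60.0
t2 sa [ 0.5675  0.0532 -0.2396] 37.2
t2 sb [ 0.5504 -0.023  -0.2335] 46.1
```

View pics/fit2.png

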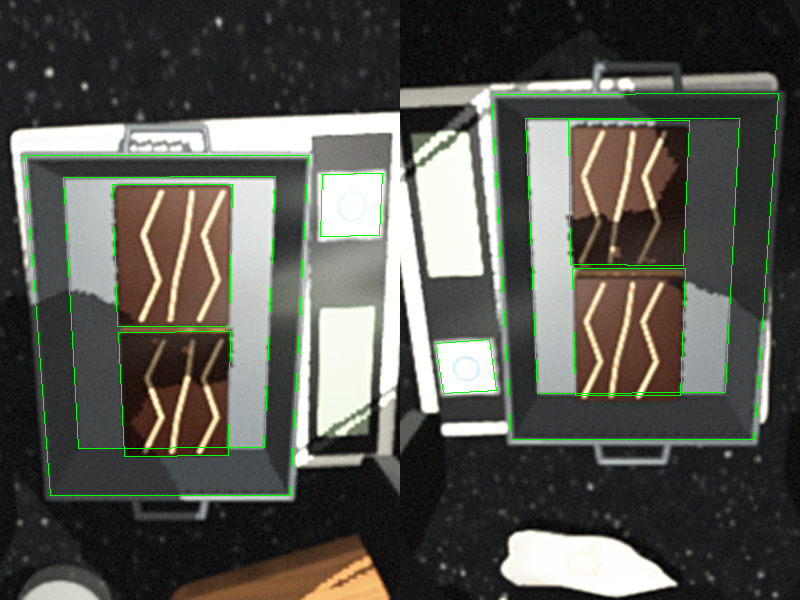

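```bash
cat > grasp.py <<'E'
from fit import *
p=pickle.load(open("R.pkl","rb"))["div"]; yaw=p[2]+np.pi/2-np.pi; o=[np.pi,0,yaw]
t0=robot.current_t()
robot.move_pose([p[0],p[1],.11],o)
print(robot.line_to([p[0],p[1],-.0045],.1,force_limit=6), robot.current_eef_pos().round(4))
robot.clamp(40); print("open",robot.current_opening(),robot.current_contact_force().round(2),robot.current_finger_force())
robot.line_to([p[0],p[1],.03],.05); print(robot.current_contact_force().round(2),robot.current_opening())
c=cam("wrist"); pickle.dump((c,robot.get_image("wrist")),open("held.pkl","wb")); cv2.imwrite("pics/held.png",robot.get_image("wrist"))
print(robot.current_t()-t0,robot.current_qpos().round(2))
E
python3 grasp.py
```

```text
False [ 0.4516 -0.3086 -0.0039]
open 0.06247429797837484 [-1.5   1.54  6.27] 42.09784269332886
[ 0.79  0.5  -0.78] 0.06231212246377846
3.9083000000000006 [-0.24  0.37 -0.51 -0.   -0.69  1.32]
```

View pics/held.png

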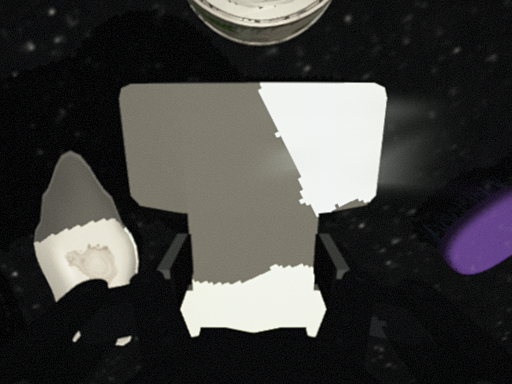

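```bash
cat > run3.py <<'E'
from fit import *
import fit as F
c,i=pickle.load(open("held.pkl","rb")); p=pickle.load(open("R.pkl","rb"))["div"]
g=cv2.cvtColor(i,cv2.COLOR_BGR2GRAY); od=F.dens
def dd(poly,step=.002):
    P,n=od(poly,step); m=P[:,1]<-.024; return P[m],n[m]
F.dens=dd
for z in(.0395,.0405,.0415):
    q=fit([(c,g)],[(DIV,z)],p[:2],1,.006,yaws=p[2]+np.arange(-.1,.11,.02)); print(z,q[0].round(4),round(q[1],1))
print("table",p.round(4),"tcp",robot.current_eef_pos().round(4),robot.current_orientation().round(4))
E
python3 run3.py
```

```text
0.0395 [ 0.4504 -0.3078  1.0835] 57.8
0.0405 [ 0.451  -0.3072  1.0786] 56.4
0.0415 [ 0.45   -0.3068  1.0818] 55.3
table [ 0.4511 -0.3085  1.081 ] tcp [ 0.4509 -0.3083  0.0296] [ 3.1415e+00  7.0000e-04 -4.8980e-01]
```

```bash
cat > place.py <<'E'
from fit import *
T=np.array([.5613,.012,-.2325]); o=[np.pi,0,T[2]+np.pi/2-np.pi]
t0=robot.current_t(); e=robot.current_eef_pos()
robot.line_to([e[0],e[1],.15],.2)
robot.move_pose([T[0],T[1],.13],o)
print(robot.line_to([T[0],T[1],.072],.1,force_limit=5),robot.current_contact_force().round(2))
robot.hold(.1)
print(robot.line_to([T[0],T[1],.042],.03,force_limit=3.5),robot.current_eef_pos().round(4),robot.current_contact_force().round(2),robot.current_t()-t0)
E
python3 place.py
```

```text
False [ 1.21 -0.2  -0.08]
True [0.5611 0.0119 0.0456] [-1.46  0.15  5.66] 4.083400000000001
```

```bash
cat > rel.py <<'E'
from fit import *
t0=robot.current_t(); e=robot.current_eef_pos()
robot.gripper_open(); robot.line_to([e[0],e[1],.2],.15); robot.hold(.1)
c=cam("wrist"); i=robot.get_image("wrist"); pickle.dump((c,i),open("placed.pkl","wb"))
T=(.5613,.012,-.2325)
g=cv2.cvtColor(i,cv2.COLOR_BGR2GRAY); ya=np.arange(-.4,0,.04)
a=fit([(c,g)],[(DIV,.055)],T[:2],1,.008,yaws=ya); b=fit([(c,g)],[(rect(.136,.182),.071)],T[:2],0,.008,yaws=ya)
print(a,b,robot.current_t()-t0,robot.current_t())
draw(i,c,DIV,.055,a[0],k=1); draw(i,c,rect(.136,.182),.071,b[0],k=1); cv2.imwrite("pics/placed.png",i)
E
python3 rel.py
```

```text
(array([ 0.56164802,  0.01268062, -0.23210286]), np.float64(53.414200410153335)) (array([ 0.5577184 , -0.00250008, -0.21368768]), np.float64(41.881021425934826)) 1.6999999999999993 21.8167
```

View pics/placed.png

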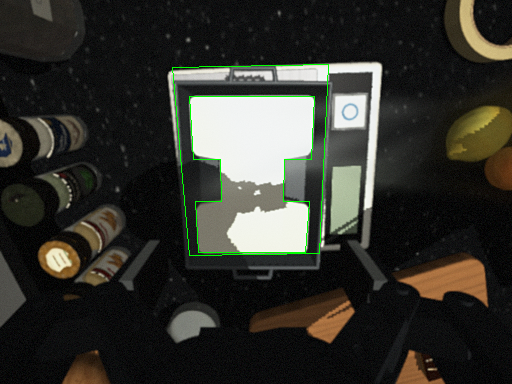

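The divider lies flat in the tin at the expected height, centred to within 1 mm (corners about (190,97) to (308,253)). Next is the tare key at about (349,112).

```bash
cat > tare.py <<'E'
from fit import *
K=(.4456,-.0288); o=[np.pi,0,-.195+np.pi/2-np.pi]
t0=robot.current_t(); robot.clamp(20)
robot.move_pose([*K,.06],o); robot.line_to([*K,.031],.06); robot.hold(.2); f0=robot.current_contact_force()[2]
r=robot.line_to([*K,.0225],.01,force_limit=4.2); z=robot.current_eef_pos()[2]
F=[]
for _ in range(3): robot.hold(.08); F.append(round(float(robot.current_contact_force()[2]-f0),2))
for _ in range(6):
    if F[-1]>4: break
    z-=.0004; robot.line_to([*K,z],.01); robot.hold(.1); F.append(round(float(robot.current_contact_force()[2]-f0),2))
if F[-1]>3: robot.hold(.15)
print(r,z,f0,F,robot.current_eef_pos().round(4),robot.current_t()-t0)
robot.line_to([*K,.11],.15); print(robot.current_t()-t0,robot.current_t())
E
python3 tare.py
```

```text
True 0.023673414216314546 -0.7415014203678364 [6.14, 6.1, 6.92] [ 0.4456 -0.0288  0.0238] 3.4665999999999997
4.1915999999999976 26.0083
```

```bash
cat > slice.py <<'E'
from fit import *
import sys
S={"far":(.545,.3293,.849),"near":(.3578,.3178,-1.4385)}[sys.argv[1]]; side=float(sys.argv[2])
C=np.array([.5615,.0124]); th=-.232; P=C+side*.041*np.array([-np.sin(th),np.cos(th)])
w=lambda a:(a+np.pi)%(2*np.pi)-np.pi
o2=[np.pi,0,th-np.pi/2]; y=w(S[2]+np.pi/2); y=min((y,w(y+np.pi)),key=lambda a:abs(a-o2[2]) if a<1 else 9); o1=[np.pi,0,y]
t0=robot.current_t()
if robot.current_opening()<.08: robot.gripper_open()
robot.move_pose([S[0],S[1],.11],o1)
print("y",y,robot.line_to([S[0],S[1],.0205],.1,force_limit=6),robot.current_eef_pos().round(4))
robot.clamp(25); print("open",robot.current_opening(),robot.current_contact_force().round(2))
robot.line_to([S[0],S[1],.14],.15); print(robot.current_opening(),robot.current_contact_force().round(2),robot.current_t()-t0)
robot.move_pose([*P,.14],o2)
robot.line_to([*P,.063],.1,force_limit=6); robot.hold(.1)
print(robot.line_to([*P,.051],.025,force_limit=3),robot.current_eef_pos().round(4),robot.current_contact_force().round(2))
robot.gripper_open(); robot.line_to([*P,.16],.15); print(robot.current_t()-t0,robot.current_t(),robot.current_qpos().round(2))
E
python3 slice.py far 1
```

```text
y -0.7217963267948964 False [0.5454 0.3296 0.0211]
open 0.06105756302103815 [-0.72  0.63  4.7 ]
0.061546724567014315 [-0.53  0.45 -1.14] 4.5167
True [0.5713 0.0524 0.0551] [-0.56 -0.05  3.48]
8.216700000000003 34.225 [ 0.43  0.25 -0.32 -0.   -1.01 -0.66]
```

```bash
python3 slice.py near -1; cat > chk.py <<'E'
from fit import *
robot.move_pose([.55,.01,.22],[np.pi,0,-1.804]); robot.hold(.15)
c=cam("wrist"); i=robot.get_image("wrist"); ya=np.arange(-.4,0,.04); S=rect(.062,.076); r=i[:,:,2]; g=cv2.cvtColor(i,cv2.COLOR_BGR2GRAY)
C=np.array([.5615,.0124]); u=np.array([.23,.973])*.041
big=cv2.resize(i,None,fx=2,fy=2,interpolation=cv2.INTER_CUBIC)
for n,p in(("+",C+u),("-",C-u)):
    q,s=fit([(c,r)],[(S,.075)],p,-1,.008,yaws=ya); d=q[:2]-C; print(n,q.round(4),round(s,1),"local",(d@[[.973,.23],[-.23,.973]]).round(4)); draw(big,c,S,.075,q)
q,s=fit([(c,g)],[(rect(.136,.182),.071),(rect(.132,.178),.071)],(.561,.012),0,.005,yaws=ya); print("tin",q,s); draw(big,c,rect(.136,.182),.071,q)
a,b=(proj(c,[.54,0,.05])[0]*2).astype(int); a=min(max(a,400),624);b=min(max(b,300),468); cv2.imwrite("pics/final.png",big[b-300:b+300,a-400:a+400]); print(robot.current_t())
E
python3 chk.py
```

```text
y -3.009296326794896 False [0.358  0.3181 0.0209]
open 0.06129604607687637 [-2.33 -1.01  5.3 ]
0.06149714637380398 [-0.29 -0.25 -0.81] 4.008299999999998
True [ 0.5524 -0.0275  0.055 ] [-1.4   0.14  3.94]
8.408299999999997 42.6333 [ 0.3   0.22 -0.36 -0.   -0.99 -0.54]
+ [ 0.572   0.0524 -0.2258] 40.7 local [0.0011 0.0413]
- [ 0.5532 -0.0286 -0.2359] 53.1 local [ 0.0014 -0.0418]
tin [ 0.56038144  0.01193113 -0.22775978] 42.0495462450733
43.2167
```

View pics/final.png

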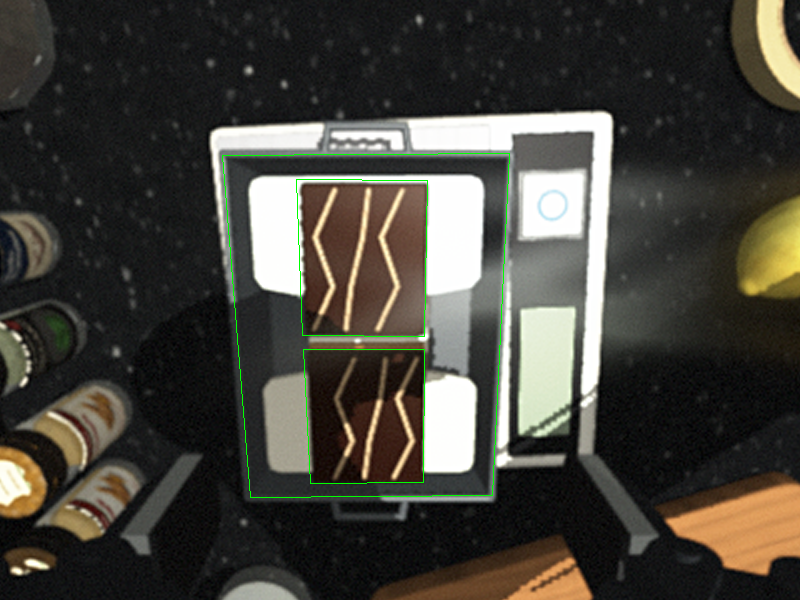

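The two slices lie flat, chocolate up and square, at about (364,258) and (366,416). They are within about 1.5 mm of centre, the tin hasn't moved, and the gripper is clear of everything.

```bash
python3 -c "
from cell import robot
print(robot.hand_in())"
```

```text
the job is handed in; nothing more can be done
None
```

I laid the divider flat in the tin, pressed the tare key (about 6–7 N measured, a little over the 5 N asked), then set both slices on the divider to within about 2 mm and handed in at about 43 s; the judge's result isn't shown.

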